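# Unpack a cowbell and stand it on display

### The job

Lift the loose lid off the plywood box and lay it flat, grip bar up, on the middle of the round cork mat. Take the steel cowbell out of the box, lay it gently on its side on the round wooden display board and let go of it; then take it anew and stand it upright on its mouth, loop up, in the middle of the board. Set the bell down gently both times and do not disturb the other wares on the table.

Things in the scene. Friction and masses are not known exactly. Their poses are not given: they have to be found in the camera images.
- box: open-topped plywood box, 172 (x) x 136 (y) x 66 (z) mm outside, walls and floor 6 mm, fixed to the table. Origin: centre of its underside, on the table; x along its long side, z up.
- lid: loose plywood lid on the box, 184 (x) x 148 (y) mm; its 4 mm thick rim reaches 12 mm down outside the box, 2 mm clear all round. Origin: centre, level with the rim's lower edge; z up. The plate is 12 to 18 mm above the origin; in the middle a wooden grip bar 70 (x) x 16 (y) mm rises from 18 to 48 mm. 0.3 kg.
- bell: flat-sided steel cowbell, lying in the box along its length. Body 90 mm long, 42 mm thick, 60 mm wide at the mouth tapering to 44 at the crown; a 26 mm wide wire loop reaches 22 mm past the crown. Origin: middle of the broad side underneath at the start; x from mouth (-45 mm) to crown (+45 mm), y across the width, z through the thickness; it stands when x is up. 0.25 kg.
- bell_mid (a point): middle of the bell, 21 mm along z from the bell's origin; 45 mm above the mouth when it stands.
- mat: round cork mat, 240 mm across, 5 mm thick, fixed. Origin: centre of its underside, on the table.
- board: round dark wooden display board, 220 mm across, 18 mm thick, fixed, empty at the start. Origin: centre of its underside, on the table.
- tumbler: clear glass tumbler, 68 mm across, 90 mm high; a bystander, to be left alone. Origin: centre of its underside.
- tin: flat round red tin, 84 mm across, 40 mm high; a bystander, to be left alone. Origin: centre of its underside.
- brassbell_a: turned brass hand bell standing on its mouth, 72 mm across, 90 mm high; a bystander, to be left alone. Origin: centre of its underside.
- brassbell_b: smaller brass hand bell standing, 61 mm across, 77 mm high; a bystander, to be left alone. Origin: centre of its underside.
- cowbell_a: dark steel cowbell standing on its mouth, 70 x 50 mm, 122 mm high; a bystander, to be left alone. Origin: centre of its underside.
- cowbell_b: brass cowbell standing on its mouth, 52 x 36 mm, 97 mm high; a bystander, to be left alone. Origin: centre of its underside.
- basket: small wire bowl, 110 mm across, 40 mm high; a bystander, to be left alone. Origin: centre of its underside.

How it is judged:
On the way, in this order (a step that is already met when the one before it is completed fails the run):
1. the lid lies flat on the cork mat, grip bar up, its centre within 50 mm of the mat's centre, let go (horizontal distance between lid and mat below 0.05 m and angle between lid's own z axis and vertical below 0.08 rad and height (world z) of lid below 0.012 m and contact force between the fingers and lid below 0.1 N), for 0.2 s.
2. the bell lies on its side on the display board, its middle within 80 mm of the board's centre, let go and still (horizontal distance between bell_mid and board below 0.08 m and angle between bell's own x axis and vertical between 1.3 and 1.84 rad and height (world z) of bell_mid between 0.03 and 0.056 m and contact force between the fingers and bell below 0.1 N and linear speed of bell below 0.03 m/s), for 0.2 s.
At the end, for the whole second after the job is handed in: The bell stands on its mouth on the display board, loop up (within 0.1 rad of upright), its middle within 40 mm of the board's centre, at rest and let go; the lid lies flat (within 0.08 rad), grip bar up, on the cork mat, its centre within 50 mm of the mat's centre, let go (all of step 1 and angle between bell's own x axis and vertical below 0.1 rad and horizontal distance between bell_mid and board below 0.04 m and height (world z) of bell_mid between 0.056 and 0.07 m and linear speed of bell below 0.02 m/s and contact force between the fingers and bell below 0.1 N); the robot touches nothing.
It fails at once if a bystander is pushed more than 30 mm or knocked over (distance of any of tumbler, tin, brassbell_a, brassbell_b, cowbell_a, cowbell_b, basket from where it was at the start of the episode above 0.03 m or angle between any of tumbler, tin, brassbell_a, brassbell_b, cowbell_a, cowbell_b, basket's own z axis and vertical above 0.5 rad).
It fails at once if the bell is dropped or left to topple: it moves faster than 0.4 m/s while the fingers do not hold it (contact force between the fingers and bell below 0.1 N and linear speed of bell above 0.4 m/s).
It fails at once if the bell is pressed hard onto the board (over 60 N) (contact force between bell and board above 60 N).
It also fails if it takes over 72 s, if anything falls off the work surface, if the arm or the gripper's body presses on something with over 40 N, if the wrist force passes 120 N, or if a joint passes its speed limit or range.

### The arm

A 6-joint arm with a two-finger parallel gripper is mounted at the origin on the work surface. World frame = base frame: x ahead of the robot, y to its left, z up, the work surface at z = 0. Lengths are in m, angles in rad, forces in N, time in s.
With the tool pointing down it reaches from about 0.3 to 0.775 m from the base axis. Payload 14.6 kg.
Tool frame: the origin (TCP) lies at the very end of the fingers, on their centre line; the grasp point (between the pads) lies 19 mm behind it; z points along the fingers, y is the line along which they close (so a half turn about z gives the same grasp; the last joint's range is limited). The gripper opens to 94 mm and grips with 3 to 60 N. Pads are 16 mm wide; open, the fingers measure 119 mm over their backs; the gripper's body (75 mm by 177 mm) begins 78 mm behind the grasp point.
Start: joints at [-1.414, 0.3, 1.521, -0, 1.321, -0.067], TCP at [0.122, -0.536, 0.205] pointing down, gripper open.
Joint ranges: [-3.03, 3.03], [-0.79, 2.21], [0.23, 2.52], [-1.04, 4.18], [0, 3.07], [-2.55, 2.55]. Speed limits (rad/s): [2.22, 2.22, 2.57, 3.14, 3.14, 3.14].

### API

Orientations are given as [roll, pitch, yaw] about the fixed x, y, z axes, in that order (R = Rz(yaw) Ry(pitch) Rx(roll)).
In Python, from station import ctrl gives the robot as it stands.
- The arm moves only by the tool move_arm, never from a script. Its argument "increments" is a list of rows, each a list of 7 numbers: the opening, from 0 (shut) to 1 (fully open), then the shift along the tool's x, y, z in units of 50 mm (1.0 is 50 mm), then the turn, a rotation vector about the tool's x, y, z in rad. In form: [[claw, tx, ty, tz, rx, ry, rz], ...]. A call has 1 to 20 rows; each row shifts and turns the commanded pose from where the row before left it, along the tool's axes as they then stand; what a row does not reach is not made up. A row lasts 1/10 s, in which the tool goes at most 50 mm and 8.59 degrees, less where a joint would pass 70% of its speed; a pose out of reach is approached as far as the arm can. A call is refused whole if a number of a shift passes 1 or a number of a turn 0.15, either way. A call with a gripper value outside its range is refused whole. The fingers move at their own pace and stop on an object; "force" is the grip in N (left out, the last holds). Time passes only in rows, so rows that do not move let the fingers close. It gives the time, the measured TCP pose, the force, the opening and the grip force at its end, in the units of the state.
- ctrl.get_obs(): the state, without advancing time (a new reading comes with each control period).
- ctrl.camera(name): name is "scene" or "top" or "wrist"; returns a dict with "color" (480x640x3 uint8, blue, green, red), "K" (3x3 intrinsics, pixels), "pose" (4x4, takes a point from camera to world coordinates); the wrist camera has in their place "tool_from_camera" (4x4, takes a point from camera to tool coordinates, whose origin is the TCP and whose axes are the flange's). Camera axes: x right, y down, z forward; pixel columns grow to the right and rows downward; lengths in m; the calibration is good to about 2 mm. The wrist camera is an equidistant fisheye: a pixel r from the principal point sees the ray r / f radians off the axis. A picture is of the moment at which its call begins: read the wrist's pose just before it. There is no depth.
- ctrl.hand_in(): hands the job in; it is judged then, once.
Trained networks look in a picture, given as the dict that the camera call returned (one of the last four; its "shot" number tells which), for a name from the list of things; names that differ only in an ending like _2 or _b are one class to them, and where a whole thing is asked for, a point or a joint stands for the part that bears it (a point fixed in the world has none). Each returns a list of dicts, best first, with "conf" (0 to 1); they miss things now and then, are a little off and sometimes report something else, mostly with a low value. They report only what shows in the picture. A call takes as long as a camera call.
- ctrl.cut_out(name, picture): "mask" (480x640 bool, what is visible of it) and "centre" ([row, column] in pixels, amid what is visible of it).
The state is a dict: "time_s": time; "qpos": joint angles; "joint_vel": joint speeds; "tau": joint torques, N m; "ee_pos": TCP position; "eef_rot": TCP orientation; "force": force on the tool from outside, world axes, zero at the start; "moment": the same for the moment, N m; "grip_width": finger opening in m; "grip_force": force on a finger pad.
Only numpy, scipy, OpenCV 4.12 (cv2) and the standard library are available. Lean on these libraries where they do the work, as an engineer would, in place of code of your own. Each camera call takes 0.05 s, during which the arm holds its last target. There are 200 camera calls.

## Working session

There is one attempt and no reset: what is moved stays moved. The work goes in short steps, Python scripts to look and compute and a tool call to move; the robot and the scene stay as the last step left them, time stands still between calls to the robot, and variables do not carry over. Pictures are saved under pics/ and viewed, at most 10 in all, crops included, and the job is handed in when it is done.

Besides the shell and the picture viewer there is one more tool, called after "Emit:" as name(argument=value, ...) on one line, values as JSON. move_arm: Moves the arm, as the interface text tells. Its arguments: {"type":"object","properties":{"increments":{"type":"array","items":{"type":"array","items":{"type":"number"}}},"force":{"type":"number"}},"required":["increments"]}

```bash
mkdir -p pics; ls; cat > h.py <<'E'
import numpy as np,cv2
from station import ctrl
def ray(p,u,v):
    K=p["K"];d=np.linalg.inv(K)@np.array([u,v,1.]);T=np.array(p["pose"]);return T[:3,3],T[:3,:3]@d
def onz(p,u,v,z):
    o,d=ray(p,u,v);return o+d*(z-o[2])/d[2]
def proj(p,X):
    T=np.linalg.inv(np.array(p["pose"]));c=T[:3,:3]@X+T[:3,3];q=np.array(p["K"])@c;return q[:2]/q[2]
E
python3 - <<'E'
from h import *
o=ctrl.get_obs();print(o)
for n in ["top","scene"]:
    p=ctrl.camera(n);cv2.imwrite(f"pics/{n}0.png",p["color"]);print(n,np.round(p["pose"],3).tolist(),p["K"])
    for k in ["box","lid","mat","board","bell","tumbler","tin","brassbell_a","cowbell_a","basket"]:
        print(k,[(round(r["conf"],2),np.round(r["centre"]),np.round(onz(p,r["centre"][1],r["centre"][0],0.02)[:2],3),int(r["mask"].sum())) for r in ctrl.cut_out(k,p)[:3]])
E
```

```text
pics
{'time_s': 0.0, 'qpos': array([-1.41359667e+00,  3.00509587e-01,  1.52159693e+00, -1.02517121e-05,
        1.32068892e+00, -6.65780798e-02]), 'joint_vel': array([-4.37691930e-04, -7.17467324e-04,  6.00900066e-04,  1.15951396e-03,
       -9.03268327e-06,  1.05901115e-03]), 'tau': array([-6.63522642e-04, -5.31802976e+01, -3.52734804e+01,  7.07993726e-02,
        2.44285958e-02, -4.75404659e-05]), 'ee_pos': array([ 0.12201738, -0.53601997,  0.20485851]), 'eef_rot': array([-3.14039187e+00, -7.01121902e-05,  2.23780238e-01]), 'force': array([-0.13056747, -0.36013241, -0.81011965]), 'moment': array([-0.00388097, -0.00413326,  0.04689327]), 'grip_force': 0.0, 'grip_width': 0.09436759398024637}
top [[-0.022, -0.984, 0.178, 0.413], [-1.0, 0.019, -0.02, 0.021], [0.016, -0.178, -0.984, 1.146], [0.0, 0.0, 0.0, 1.0]] [[478.06395515   0.         315.92408939]
 [  0.         478.06395515 242.34277759]
 [  0.           0.           1.        ]]
box []
lid [(0.75, array([333., 467.]), array([ 0.396, -0.35 ]), 5684)]
mat [(0.68, array([325., 169.]), array([0.43 , 0.341]), 8317)]
board [(0.67, arr
[... 1077 characters left out ...]
ay([159., 201.]), array([ 0.346, -0.369]), 2678)]
mat [(0.92, array([243., 478.]), array([0.448, 0.347]), 6209)]
board [(0.89, array([241., 286.]), array([ 0.583, -0.027]), 5719)]
bell []
tumbler [(0.63, array([198., 386.]), array([0.354, 0.125]), 1314)]
tin [(0.86, array([191., 272.]), array([ 0.418, -0.135]), 910)]
brassbell_a [(0.87, array([249., 163.]), array([ 0.695, -0.255]), 745), (0.75, array([325., 401.]), array([0.728, 0.256]), 1372), (0.45, array([222., 123.]), array([ 0.646, -0.39 ]), 808)]
cowbell_a [(0.83, array([220., 124.]), array([ 0.638, -0.393]), 860), (0.69, array([299., 496.]), array([0.603, 0.402]), 2227)]
basket [(0.63, array([300., 280.]), array([0.747, 0.031]), 179)]
```

View pics/top0.png

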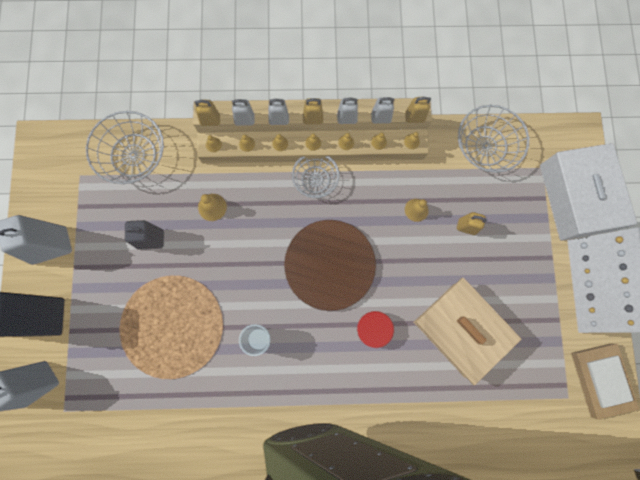

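View pics/scene0.png

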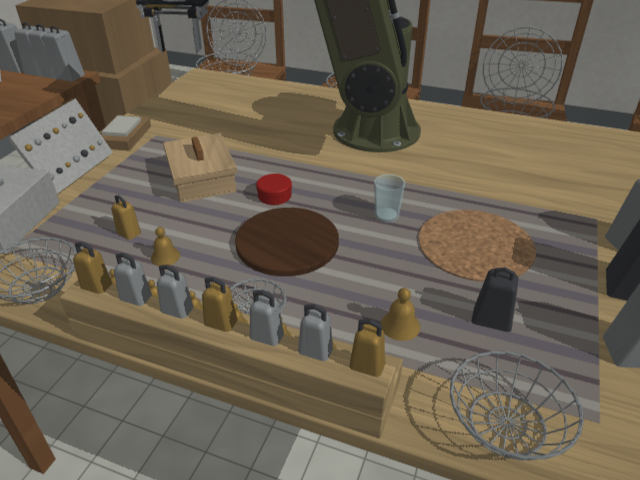

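```bash
cat >> h.py <<'E'
from scipy.spatial.transform import Rotation as R
def need(x,y,z,yaw):
    "tool-down target: turn about tool z first, then shift in tool axes, units"
    o=ctrl.get_obs();y0=o["eef_rot"][2]
    d=(yaw-y0+np.pi)%(2*np.pi)-np.pi
    M=(R.from_euler("z",yaw)*R.from_euler("x",np.pi)).as_matrix()
    s=M.T@(np.array([x,y,z])-o["ee_pos"])/0.05
    print("turn rz",round(-d,3),"shift",np.round(s,3),"q",np.round(o["qpos"],3),"q6 after",round(o["qpos"][5]-d,2))
E
python3 - <<'E'
from h import *
def fitdisk(p,m,r,z,lim=None):
    # best circle centre: project the mask outline to plane z
    c=max(cv2.findContours(m.astype(np.uint8),0,1)[0],key=cv2.contourArea)[:,0]
    P=np.array([onz(p,u+.0,v+.0,z)[:2] for u,v in c])
    from scipy.optimize import least_squares
    s=least_squares(lambda q:np.hypot(*(P-q).T)-r,P.mean(0),loss="soft_l1",f_scale=.003);return s.x,np.sqrt((s.fun**2).mean())
pics={}
for n in ["top","scene"]:
    p=ctrl.camera(n);pics[n]=p
    print(n,"mat",fitdisk(p,ctrl.cut_out("mat",p)[0]["mask"],.12,.005),"board",fitdisk(p,ctrl.cut_out("board",p)[0]["mask"],.11,.018))
p=pics["top"];m=ctrl.cut_out("lid",p)[0]["mask"]
c=max(cv2.findContours(m.astype(np.uint8),0,1)[0],key=cv2.contourArea)[:,0]
P=np.array([onz(p,u,v,.072)[:2] for u,v in c],np.float32)
rc=cv2.minAreaRect(P);print("lid",rc,cv2.boxPoints(rc))
for n in pics:
  p=pics[n]
  m=ctrl.cut_out("lid",p)[0]["mask"]
  # bar: darker/redder wood inside the lid
  hsv=cv2.cvtColor(p["color"],cv2.COLOR_BGR2HSV);b=(m&(hsv[...,2]<150)&(hsv[...,1]>90)).astype(np.uint8)
  nn,l,st,ce=cv2.connectedComponentsWithStats(b);i=1+st[1:,4].argmax();print(n,"bar",st[i],ce[i],onz(p,*ce[i],.102 if n=="top" else .095))
E
```

```text
top mat (array([0.42708686, 0.34210245]), np.float64(0.001196269899631679)) board (array([ 0.5643739 , -0.03254243]), np.float64(0.0014784321792545684))
scene mat (array([0.42862278, 0.34081442]), np.float64(0.010376379867765463)) board (array([ 0.5729456 , -0.02908471]), np.float64(0.0036034767844391967))
lid ((0.40298059582710266, -0.33307772874832153), (0.18584376573562622, 0.14999181032180786), 40.45675277709961) [[ 0.28361383 -0.33630824]
 [ 0.38093957 -0.4504364 ]
 [ 0.52234733 -0.32984722]
 [ 0.42502162 -0.21571904]]
top bar [458 317  26  27 122] [468.40163934 328.86885246] [ 0.40567516 -0.32588234  0.102     ]
scene bar [191 137  13  24 200] [197.325 148.49 ] [ 0.4148917  -0.32686241  0.095     ]
```

```bash
python3 - <<'E'
from h import *
need(.404,-.332,.2,.706)
E
```

```text
turn rz -0.482 shift [6.941 0.55  0.109] q [-1.414  0.3    1.521 -0.     1.321 -0.067] q6 after -0.55
```

Emit:
move_arm(increments=[[1,0,0,0,0,0,-0.12],[1,0,0,0,0,0,-0.12],[1,0,0,0,0,0,-0.12],[1,0,0,0,0,0,-0.12],[1,0.58,0.046,0.01,0,0,0],[1,0.58,0.046,0.01,0,0,0],[1,0.58,0.046,0.01,0,0,0],[1,0.58,0.046,0.01,0,0,0],[1,0.58,0.046,0.01,0,0,0],[1,0.58,0.046,0.01,0,0,0],[1,0.58,0.046,0.01,0,0,0],[1,0.58,0.046,0.01,0,0,0],[1,0.58,0.046,0.01,0,0,0],[1,0.58,0.046,0.01,0,0,0],[1,0.58,0.046,0.01,0,0,0],[1,0.58,0.046,0.01,0,0,0],[1,0,0,0,0,0,0],[1,0,0,0,0,0,0]])

```text
time_s: 3.35
ee_pos: [0.4053, -0.332, 0.1994]
eef_rot: [-3.141, 0.0, 0.705]
force: [-0.3, 0.0, 0.4]
grip_width: 0.0937
grip_force: 0.0
```

```bash
cat >> h.py <<'E'
def wproj(p,X,o):
    T=np.eye(4);T[:3,:3]=R.from_euler("xyz",o["eef_rot"]).as_matrix();T[:3,3]=o["ee_pos"]
    C=np.linalg.inv(T@np.array(p["tool_from_camera"]));c=(C[:3,:3]@np.asarray(X).T).T+C[:3,3]
    r=np.hypot(c[:,0],c[:,1]);a=np.arctan2(r,c[:,2]);K=np.array(p["K"]);s=a/np.maximum(r,1e-9)
    return np.c_[K[0,0]*s*c[:,0]+K[0,2],K[1,1]*s*c[:,1]+K[1,2]]
def wonz(p,u,v,z,o):
    T=np.eye(4);T[:3,:3]=R.from_euler("xyz",o["eef_rot"]).as_matrix();T[:3,3]=o["ee_pos"]
    C=T@np.array(p["tool_from_camera"]);K=np.array(p["K"]);a=(u-K[0,2])/K[0,0];b=(v-K[1,2])/K[1,1];t=np.hypot(a,b)
    d=C[:3,:3]@np.array([np.sin(t)*a/max(t,1e-9),np.sin(t)*b/max(t,1e-9),np.cos(t)]);return C[:3,3]+d*(z-C[2,3])/d[2]
E
python3 - <<'E'
from h import *
o=ctrl.get_obs();print(o["ee_pos"],o["eef_rot"],o["qpos"])
p=ctrl.camera("wrist");im=p["color"].copy();print(p["K"],np.round(p["tool_from_camera"],3))
def rect(cx,cy,yaw,L,W,z):
    c,s=np.cos(yaw),np.sin(yaw);return [[cx+c*a*L/2-s*b*W/2,cy+s*a*L/2+c*b*W/2,z] for a,b in((1,1),(1,-1),(-1,-1),(-1,1))]
for L,W,z in((.184,.148,.072),(.07,.016,.102)):
    q=wproj(p,np.array(rect(.404,-.332,.706,L,W,z)),o);cv2.polylines(im,[q.astype(int)],True,(0,0,255),1)
cv2.imwrite("pics/w1.png",im)
for r in ctrl.cut_out("lid",p)[:1]: print(r["conf"],r["centre"],wonz(p,r["centre"][1],r["centre"][0],.072,o))
E
```

```text
[ 0.40528764 -0.33197558  0.19937351] [-3.14146194e+00  1.43043431e-04  7.04984947e-01] [-7.56137947e-01  2.46985956e-01  1.60271757e+00 -1.33011687e-04
  1.29203471e+00  1.09710052e-01]
[[371.64829954   0.         317.41362872]
 [  0.         371.64829954 243.64009905]
 [  0.           0.           1.        ]] [[ 0.    -0.961 -0.276  0.081]
 [ 1.     0.001 -0.001  0.001]
 [ 0.001 -0.276  0.961 -0.179]
 [ 0.     0.     0.     1.   ]]
```

View pics/w1.png

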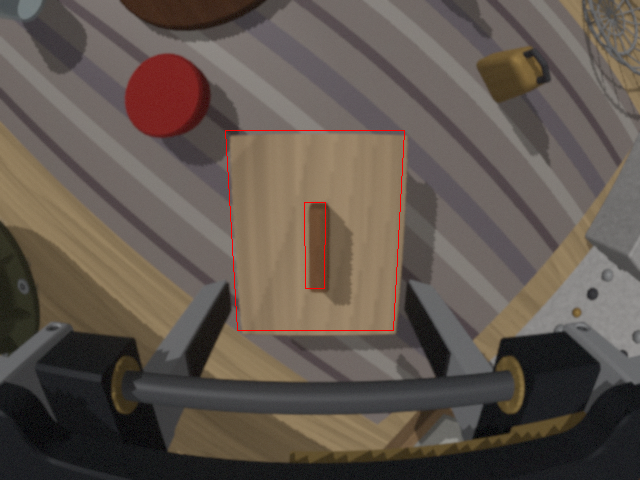

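Emit:
move_arm(increments=[[0.6,0,0,0.4,0,0,0],[0.6,0,0,0.4,0,0,0],[0.6,0,0,0.4,0,0,0],[0.6,0,0,0.4,0,0,0],[0.6,0,0,0.4,0,0,0],[0.6,0,0,0.2,0,0,0],[0.6,0,0,0.2,0,0,0],[0.6,0,0,0,0,0,0],[0,0,0,0,0,0,0],[0,0,0,0,0,0,0],[0,0,0,0,0,0,0],[0,0,0,0,0,0,0],[0,0,0,0,0,0,0],[0,0,0,0,0,0,0],[0,0,0,0,0,0,0],[0,0,0,0,0,0,0]], force=35)

```text
time_s: 5.05
ee_pos: [0.4053, -0.3322, 0.0796]
eef_rot: [3.141, -0.0, 0.704]
force: [0.3, -0.5, 2.2]
grip_width: 0.0156
grip_force: 35.0
```

Emit:
move_arm(increments=[[0,0,0,-0.2,0,0,0],[0,0,0,-0.4,0,0,0],[0,0,0,-0.5,0,0,0],[0,0,0,-0.5,0,0,0],[0,0,0,-0.5,0,0,0],[0,0,0,-0.5,0,0,0],[0,0,0,-0.4,0,0,0],[0,0,0,-0.2,0,0,0],[0,0,0,0,0,0,0]])

```text
time_s: 5.95
ee_pos: [0.4054, -0.3322, 0.2404]
eef_rot: [3.14, -0.0, 0.704]
force: [-0.1, -0.8, -4.0]
grip_width: 0.0158
grip_force: 35.0
```

```bash
python3 - <<'E'
from h import *
need(.428,.342,.24,.706)
o=ctrl.get_obs();print(o["ee_pos"],o["grip_width"],o["force"])
E
```

```text
turn rz -0.002 shift [ 9.093e+00 -9.968e+00  9.000e-03] q [-0.756  0.215  1.545  0.     1.38   0.111] q6 after 0.11
[ 0.40537118 -0.3322374   0.24043155] 0.01579674740656599 [-0.09189331 -0.80850809 -3.96555927]
```

Emit:
move_arm(increments=[[0,0.228,-0.249,0,0,0,0],[0,0.228,-0.249,0,0,0,0],[0,0.455,-0.498,0,0,0,0],[0,0.455,-0.498,0,0,0,0],[0,0.455,-0.498,0,0,0,0],[0,0.455,-0.498,0,0,0,0],[0,0.455,-0.498,0,0,0,0],[0,0.455,-0.498,0,0,0,0],[0,0.455,-0.498,0,0,0,0],[0,0.455,-0.498,0,0,0,0],[0,0.455,-0.498,0,0,0,0],[0,0.455,-0.498,0,0,0,0],[0,0.455,-0.498,0,0,0,0],[0,0.455,-0.498,0,0,0,0],[0,0.455,-0.498,0,0,0,0],[0,0.455,-0.498,0,0,0,0],[0,0.455,-0.498,0,0,0,0],[0,0.455,-0.498,0,0,0,0],[0,0.455,-0.498,0,0,0,0],[0,0.455,-0.498,0,0,0,0]])

```text
time_s: 7.95
ee_pos: [0.4271, 0.3102, 0.2387]
eef_rot: [-3.141, 0.001, 0.705]
force: [0.5, 0.0, -2.7]
grip_width: 0.0158
grip_force: 35.0
```

Emit:
move_arm(increments=[[0,0.228,-0.249,0,0,0,0],[0,0.228,-0.249,0.1,0,0,0],[0,0,0,0.4,0,0,0],[0,0,0,0.5,0,0,0],[0,0,0,0.5,0,0,0],[0,0,0,0.5,0,0,0],[0,0,0,0.5,0,0,0],[0,0,0,0.5,0,0,0],[0,0,0,0.3,0,0,0],[0,0,0,0.2,0,0,0],[0,0,0,0.2,0,0,0],[0,0,0,0,0,0,0],[0,0,0,0,0,0,0]])

```text
time_s: 9.25
ee_pos: [0.4301, 0.3422, 0.0549]
eef_rot: [3.142, -0.001, 0.704]
force: [0.6, -0.3, -2.9]
grip_width: 0.0159
grip_force: 35.0
```

Emit:
move_arm(increments=[[0,0,0,0.2,0,0,0],[0,0,0,0.15,0,0,0],[0,0,0,0.08,0,0,0],[0,0,0,0.03,0,0,0],[0,0,0,0,0,0,0],[0.5,0,0,0,0,0,0],[0.5,0,0,0,0,0,0],[0.5,0,0,0,0,0,0],[0.5,0,0,0,0,0,0],[0.5,0,0,-0.3,0,0,0],[0.5,0,0,-0.5,0,0,0],[0.5,0,0,-0.7,0,0,0],[0.5,0,0,-0.7,0,0,0],[0.5,0,0,-0.7,0,0,0],[0.5,0,0,-0.7,0,0,0],[0.5,0,0,-0.5,0,0,0],[0.5,0,0,0,0,0,0]])

```text
time_s: 10.95
ee_pos: [0.4307, 0.3427, 0.2414]
eef_rot: [3.141, -0.007, 0.704]
force: [-0.8, -0.2, -0.3]
grip_width: 0.047
grip_force: 0.0
```

```bash
python3 - <<'E'
from h import *
o=ctrl.get_obs()
p=ctrl.camera("top");cv2.imwrite("pics/top1.png",cv2.resize(p["color"][180:420,80:560],(800,400)))
for k in ["lid","bell","box"]:
  for r in ctrl.cut_out(k,p)[:2]:
    c=max(cv2.findContours(r["mask"].astype(np.uint8),0,1)[0],key=cv2.contourArea)[:,0]
    rc=cv2.minAreaRect(np.array([onz(p,u,v,{"lid":.023,"bell":.04,"box":.066}[k])[:2] for u,v in c],np.float32));print(k,r["conf"],r["centre"],rc)
need(.39,-.34,.24,.706)
E
```

```text
lid 0.85 [332.5, 173.8] ((0.42641395330429077, 0.3379327952861786), (0.18559041619300842, 0.15115754306316376), 40.401390075683594)
lid 0.21 [181.6, 314.4] ((0.7734886407852173, -0.0007560327649116516), (0.1161758154630661, 0.08356080949306488), 82.41374969482422)
bell 0.65 [336.7, 467.6] ((0.3943857252597809, -0.3467368185520172), (0.09855034202337265, 0.060310669243335724), 35.08595275878906)
bell 0.21 [236.0, 141.0] ((0.6410963535308838, 0.4010310471057892), (0.09166950732469559, 0.06696071475744247), 88.88134002685547)
box 0.73 [334.0, 451.6] ((0.40293821692466736, -0.3275831341743469), (0.1836915910243988, 0.1494455188512802), 40.60504913330078)
box 0.4 [206.4, 417.0] ((0.6796340346336365, -0.23543161153793335), (0.054071638733148575, 0.050412509590387344), 88.97928619384766)
turn rz -0.002 shift [-9.449  9.863 -0.086] q [ 0.605  0.277  1.48  -0.     1.386  1.472] q6 after 1.47
```

View pics/top1.png

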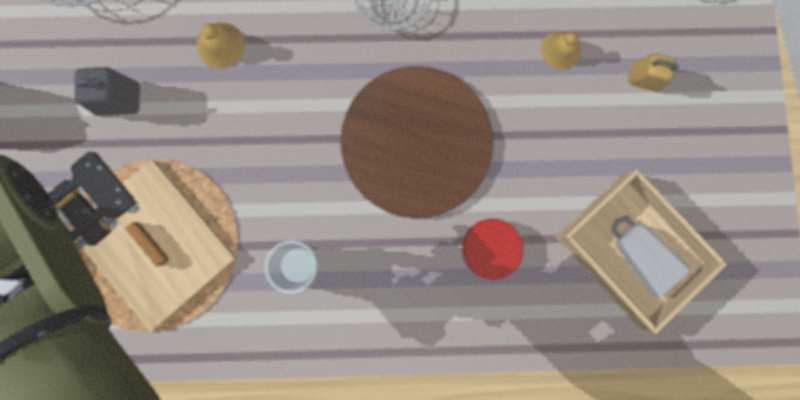

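Emit:
move_arm(increments=[[0.5,0,0,-0.3,0.15,0,0],[0.5,0,0,-0.3,0.15,0,0],[0.5,0,0,0,0.15,0,0],[0.5,0,0,0,0,0,0]])

```text
time_s: 11.55
ee_pos: [0.4323, 0.3385, 0.2643]
eef_rot: [-2.687, 0.004, 0.7]
force: [-0.1, 0.2, -0.6]
grip_width: 0.0473
grip_force: 0.0
```

```bash
python3 - <<'E'
from h import *
o=ctrl.get_obs();print(o["qpos"],o["ee_pos"],o["eef_rot"]);M=R.from_euler("xyz",o["eef_rot"]).as_matrix();print(M)
# FK guess: R = Rz(q1)Ry(q2+q3)Rz(s*q4)Ry(q5)Rz(t*q6+c); z axis = tool axis
q=o["qpos"]
for s in(1,-1):
  for t in (1,-1):
    A=R.from_euler("z",q[0])*R.from_euler("y",q[1]+q[2])*R.from_euler("z",s*q[3])*R.from_euler("y",q[4])*R.from_euler("z",t*q[5])
    print(s,t,np.round((A.inv()*R.from_matrix(M)).as_rotvec(),3))
E
```

```text
[0.38858718 0.31583923 1.42733026 0.43041048 1.55244477 1.2184969 ] [0.43229673 0.33852994 0.26425018] [-2.68674861  0.0036993   0.69999765]
[[ 0.76483847  0.57747516 -0.28556007]
 [ 0.64421148 -0.68812867  0.33387199]
 [-0.00369929 -0.43931921 -0.89832341]]
1 1 [0.    0.    1.571]
1 -1 [ 0.    -0.    -2.275]
-1 1 [0.4   0.865 1.48 ]
-1 -1 [ 0.75 -0.75 -2.09]
```

```bash
cat > kin.py <<'E'
import numpy as np
from scipy.optimize import least_squares
from scipy.spatial.transform import Rotation as R
D=[([-1.4136,.30051,1.5216,0,1.32069,-.06658],[.12202,-.53602,.20486]),
([-.75614,.24699,1.60272,-.00013,1.29203,.10971],[.40529,-.33198,.19937]),
([-.756,.215,1.545,0,1.38,.111],[.40537,-.33224,.24043]),
([.605,.277,1.48,0,1.386,1.472],[.4307,.3427,.2414]),
([.38859,.31584,1.42733,.43041,1.55244,1.2185],[.4323,.33853,.26425])]
def fk(q,k):
    z=R.from_euler("z",q[0]);b=z*R.from_euler("y",q[1]);f=z*R.from_euler("y",q[1]+q[2])
    A=f*R.from_euler("z",q[3])*R.from_euler("y",q[4])*R.from_euler("z",q[5]+np.pi/2)
    return z.apply([k[0],0,k[1]])+b.apply([0,0,k[2]])+f.apply([k[4],0,k[3]])+A.apply([0,0,k[5]]),A
k0=[0,.3,.4,.35,0,.3]
K=least_squares(lambda k:np.r_[np.concatenate([fk(q,k)[0]-p for q,p in D])*1000,(np.array(k)-k0)*.3],k0)
k=K.x
lo=np.array([-3.03,-.79,.23,-1.04,0,-2.55]);hi=np.array([3.03,2.21,2.52,4.18,3.07,2.55])
def ik(p,A,q0):
    def f(q):
        P,B=fk(q,k);return np.r_[(P-p)*10,(B.inv()*A).as_rotvec()]
    s=least_squares(f,np.clip(q0,lo+1e-6,hi-1e-6),bounds=(lo,hi));return s.x,np.abs(s.fun).max()
E
python3 - <<'E'
from kin import *
print(k,K.fun[:15].round(2))
base=R.from_euler("z",np.pi/2)*R.from_euler("x",np.pi)
q=np.array([-.06,.4,1.6,0,1.1,0])
for d in range(-40,91,10):
    A=base*R.from_euler("y",np.radians(d))
    g=np.array([.566,-.032,.055 if d<20 else .09]);t=g+A.apply([0,0,.019])
    q,e=ik(t,A,q);print(d,q.round(2),round(e,4),"wrist",(t-A.apply([0,0,k[5]])).round(2))
E
```

```text
[2.38137445e-04 2.75480502e-01 5.04413708e-01 4.39546971e-01
 9.41100727e-02 3.52457374e-01] [-35.69  -8.64  -0.49 -26.91 -24.94   1.27 -25.27 -26.15   0.29  23.49
 -28.62  -7.05  -1.92  -3.45   5.97]
-40 [ 0.31  0.69  1.59 -0.71  1.22  0.69] 0.0 wrist [0.57 0.18 0.31]
-30 [ 0.23  0.62  1.61 -0.57  1.12  0.54] 0.0 wrist [0.57 0.13 0.34]
-20 [ 0.14  0.56  1.63 -0.4   1.04  0.37] 0.0 wrist [0.57 0.08 0.37]
-10 [ 0.05  0.53  1.64 -0.21  0.99  0.16] 0.0 wrist [0.57 0.03 0.38]
0 [-0.06  0.53  1.63  0.    0.98 -0.06] 0.0 wrist [ 0.57 -0.03  0.39]
10 [-0.16  0.54  1.62  0.2   1.01 -0.27] 0.0 wrist [ 0.57 -0.09  0.38]
20 [-0.25  0.53  1.58  0.37  1.15 -0.43] 0.0 wrist [ 0.57 -0.15  0.4 ]
30 [-0.34  0.59  1.55  0.52  1.24 -0.57] 0.0 wrist [ 0.57 -0.2   0.38]
40 [-0.41  0.66  1.52  0.65  1.34 -0.69] 0.0 wrist [ 0.57 -0.25  0.35]
50 [-0.47  0.75  1.48  0.76  1.46 -0.78] 0.0 wrist [ 0.57 -0.29  0.3 ]
60 [-0.52  0.84  1.43  0.85  1.57 -0.84] 0.0 wrist [ 0.57 -0.32  0.26]
70 [-0.55  0.94  1.39  0.94  1.69 -0.89] 0.0 wrist [ 0.57 -0.35  0.2 ]
80 [-0.57  1.04  1.34  1.03  1.81 -0.93] 0.0 wrist [ 0.57 -0.36  0.15]
90 [-0.57  1.14  1.29  1.12  1.93 -0.95] 0.0 wrist [ 0.57 -0.37  0.09]
```

Emit:
move_arm(increments=[[0.7,0,0,0,-0.15,0,0],[0.7,0,0,0,-0.15,0,0],[0.7,0,0,0,-0.15,0,0],[0.7,0,0,0,0,0,0]])

```text
time_s: 11.95
ee_pos: [0.4299, 0.3422, 0.2666]
eef_rot: [3.135, -0.001, 0.708]
force: [-0.4, -0.2, -0.6]
grip_width: 0.0655
grip_force: 0.0
```

```bash
python3 - <<'E'
from h import *
print(ctrl.get_obs()["eef_rot"])
need(.39,-.34,.24,.63)
E
```

```text
[ 3.13479981e+00 -1.29672152e-03  7.08303447e-01]
turn rz 0.078 shift [-8.683 10.555  0.531] q [ 0.609  0.258  1.432 -0.007  1.449  1.472] q6 after 1.55
```

Emit:
move_arm(increments=[[0.7,-0.217,0.264,0,0,0,0],[0.7,-0.217,0.264,0,0,0,0],[0.7,-0.434,0.528,0,0,0,0],[0.7,-0.434,0.528,0,0,0,0],[0.7,-0.434,0.528,0,0,0,0],[0.7,-0.434,0.528,0,0,0,0],[0.7,-0.434,0.528,0,0,0,0],[0.7,-0.434,0.528,0,0,0,0],[0.7,-0.434,0.528,0,0,0,0],[0.7,-0.434,0.528,0,0,0,0],[0.7,-0.434,0.528,0,0,0,0],[0.7,-0.434,0.528,0,0,0,0],[0.7,-0.434,0.528,0,0,0,0],[0.7,-0.434,0.528,0,0,0,0],[0.7,-0.434,0.528,0,0,0,0],[0.7,-0.434,0.528,0,0,0,0],[0.7,-0.434,0.528,0,0,0,0],[0.7,-0.434,0.528,0,0,0,0],[0.7,-0.434,0.528,0,0,0,0],[0.7,-0.434,0.528,0,0,0,0]])

```text
time_s: 13.95
ee_pos: [0.4397, -0.3116, 0.2661]
eef_rot: [-3.141, -0.001, 0.701]
force: [-0.3, 1.0, 0.2]
grip_width: 0.0658
grip_force: 0.0
```

Emit:
move_arm(increments=[[0.7,-0.217,0.264,0.3,0,0,0],[0.7,0,0,0.3,0,0,0.078],[0.7,0,0,0.4,0,0,0],[0.7,0,0,0.2,0,0,0],[0.7,0,0,0,0,0,0]])

```text
time_s: 14.45
ee_pos: [0.4405, -0.3264, 0.2051]
eef_rot: [-3.139, 0.0, 0.625]
force: [-0.7, -0.4, 0.6]
grip_width: 0.0657
grip_force: 0.0
```

```bash
python3 - <<'E'
from h import *
from scipy.optimize import minimize
o=ctrl.get_obs();print(o["ee_pos"],o["eef_rot"])
p=ctrl.camera("wrist");im=p["color"].copy()
r=ctrl.cut_out("bell",p)[0];m=r["mask"].astype(np.uint8);print(r["conf"],m.sum(),r["centre"])
# footprint model: trapezoid body at top face z=.006+.042 and bottom, hull, vs mask (loop ignored)
def poly(q):
    x,y,a=q;c,s=np.cos(a),np.sin(a);P=[]
    for X,Y in((-.045,.03),(.045,.022),(.045,.013),(.067,.013),(.067,-.013),(.045,-.013),(.045,-.022),(-.045,-.03)):
        P.append([X,Y])
    P=np.array(P);W=np.c_[x+c*P[:,0]-s*P[:,1],y+s*P[:,0]+c*P[:,1]]
    B=np.zeros(m.shape,np.uint8)
    def draw(ix,z):
        h=cv2.convexHull(np.concatenate([wproj(p,np.c_[W[ix],np.full(len(ix),zz)],o) for zz in z]).astype(np.float32)); cv2.fillPoly(B,[np.round(h).astype(int)],1)
    draw([0,1,6,7],(.006,.048)); draw([2,3,4,5],(.022,.032)); return B
def cost(q): B=poly(q);return 1-(B&m).sum()/((B|m).sum()+1)
best=min((minimize(cost,[.392,-.342,.63+d],method="Nelder-Mead",options=dict(initial_simplex=np.array([.392,-.342,.63+d])+np.array([[0,0,0],[.012,0,0],[0,.012,0],[0,0,.15]]))) for d in(-.1,0,.1)),key=lambda s:s.fun)
print(best.x,best.fun)
ct,_=cv2.findContours(poly(best.x),0,2);cv2.drawContours(im,ct,-1,(0,0,255),1);ct,_=cv2.findContours(m,0,2);cv2.drawContours(im,ct,-1,(0,255,0),1);cv2.imwrite("pics/w2.png",im)
need(*best.x[:2],.1,best.x[2])
E
```

```text
[ 0.44051653 -0.32637793  0.20514519] [-3.13917851e+00  2.36969975e-04  6.24538424e-01]
0.23 5059 [274.7, 309.6]
[ 0.39238403 -0.35354122  0.67336318] 0.11482998041659254
turn rz -0.048 shift [-1.106 -0.19   2.141] q [-0.703  0.296  1.522  0.     1.323  0.242] q6 after 0.19
```

View pics/w2.png

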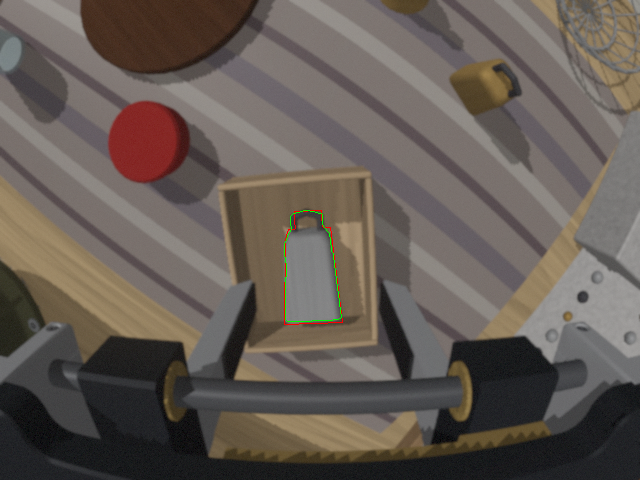

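Emit:
move_arm(increments=[[0.75,0,0,0,0,0,-0.042],[0.75,-0.36,-0.06,0.4,0,0,0],[0.75,-0.37,-0.06,0.4,0,0,0],[0.75,-0.36,-0.06,0.4,0,0,0],[0.75,0,0,0.4,0,0,0],[0.75,0,0,0.4,0,0,0],[0.75,0,0,0,0,0,0]])

```text
time_s: 15.25
ee_pos: [0.3929, -0.3523, 0.1052]
eef_rot: [-3.139, 0.0, 0.668]
force: [0.6, -0.1, -0.0]
grip_width: 0.0705
grip_force: 0.0
```

```bash
python3 - <<'E'
from h import *
need(.393,-.353,.013,.665)
E
```

```text
turn rz 0.003 shift [-0.007  0.013  1.843] q [-0.8    0.358  1.692  0.     1.094  0.103] q6 after 0.11
```

Emit:
move_arm(increments=[[0.75,0,0,0.3,0,0,0],[0.75,0,0,0.3,0,0,0],[0.75,0,0,0.3,0,0,0],[0.75,0,0,0.3,0,0,0],[0.75,0,0,0.3,0,0,0],[0.75,0,0,0.2,0,0,0],[0.75,0,0,0.14,0,0,0],[0.75,0,0,0,0,0,0],[0,0,0,0,0,0,0],[0,0,0,0,0,0,0],[0,0,0,0,0,0,0],[0,0,0,0,0,0,0],[0,0,0,0,0,0,0]], force=25)

```text
time_s: 16.55
ee_pos: [0.3937, -0.3528, 0.0149]
eef_rot: [3.141, -0.0, 0.668]
force: [-2.3, 1.5, 5.8]
grip_width: 0.0528
grip_force: 24.9
```

Emit:
move_arm(increments=[[0,0,0,-0.15,0,0,0],[0,0,0,-0.3,0,0,0],[0,0,0,-0.4,0,0,0],[0,0,0,-0.4,0,0,0],[0,0,0,-0.4,0,0,0],[0,0,0,-0.4,0,0,0],[0,0,0,-0.4,0,0,0],[0,0,0,-0.4,0,0,0],[0,0,0,-0.2,0,0,0],[0,0,0,0,0,0,-0.1],[0,0,0,0,0,0,-0.13],[0,0,0,0,0,0,-0.13],[0,0,0,0,0,0,-0.13],[0,0,0,0,0,0,-0.13],[0,0,0,0,0,0,-0.13],[0,0,0,0,0,0,-0.1],[0,0,0,0,0,0,-0.05],[0,0,0,0,0,0,0]])

```text
time_s: 18.35
ee_pos: [0.3934, -0.3524, 0.1664]
eef_rot: [-3.141, -0.001, 1.569]
force: [-0.5, 0.3, -3.8]
grip_width: 0.053
grip_force: 24.9
```

```bash
python3 - <<'E'
from h import *
need(.566,-.032,.08,1.568)
print(ctrl.get_obs()["grip_width"])
E
```

```text
turn rz 0.001 shift [6.419 3.434 1.728] q [-0.8    0.288  1.631  0.     1.224 -0.798] q6 after -0.8
0.05301719443307227
```

Emit:
move_arm(increments=[[0,0.18,0.095,0,0,0,0],[0,0.18,0.095,0,0,0,0],[0,0.36,0.193,0,0,0,0],[0,0.36,0.193,0,0,0,0],[0,0.36,0.193,0,0,0,0],[0,0.36,0.193,0,0,0,0],[0,0.36,0.193,0,0,0,0],[0,0.36,0.193,0,0,0,0],[0,0.36,0.193,0,0,0,0],[0,0.36,0.193,0,0,0,0],[0,0.36,0.193,0,0,0,0],[0,0.36,0.193,0,0,0,0],[0,0.36,0.193,0,0,0,0],[0,0.36,0.193,0,0,0,0],[0,0.36,0.193,0,0,0,0],[0,0.36,0.193,0,0,0,0],[0,0.36,0.193,0,0,0,0],[0,0.36,0.193,0,0,0,0],[0,0.15,0.08,0,0,0,0],[0,0.15,0.08,0,0,0,0]])

```text
time_s: 20.35
ee_pos: [0.5664, -0.0313, 0.1667]
eef_rot: [-3.141, 0.0, 1.568]
force: [0.1, -0.3, -2.7]
grip_width: 0.0527
grip_force: 24.9
```

Emit:
move_arm(increments=[[0,0,0,0.2,0,0,0],[0,0,0,0.4,0,0,0],[0,0,0,0.4,0,0,0],[0,0,0,0.4,0,0,0],[0,0,0,0.4,0,0,0],[0,0,0,0.3,0,0,0],[0,0,0,0.2,0,0,0],[0,0,0,0,0,0,0],[0,0,0,0,0,0,0]])

```text
time_s: 21.25
ee_pos: [0.5667, -0.0323, 0.0523]
eef_rot: [3.141, 0.0, 1.568]
force: [-0.8, -0.7, -2.7]
grip_width: 0.053
grip_force: 24.9
```

Emit:
move_arm(increments=[[0,0,0,0.15,0,0,0],[0,0,0,0.15,0,0,0],[0,0,0,0.1,0,0,0],[0,0,0,0.04,0,0,0],[0,0,0,0.03,0,0,0],[0,0,0,0,0,0,0],[0,0,0,0,0,0,0]])

```text
time_s: 21.95
ee_pos: [0.5665, -0.0322, 0.0284]
eef_rot: [3.141, 0.0, 1.568]
force: [-0.2, 0.3, -2.8]
grip_width: 0.0529
grip_force: 24.9
```

Emit:
move_arm(increments=[[0,0,0,0.02,0,0,0],[0,0,0,0.02,0,0,0],[0,0,0,0,0,0,0]])

```text
time_s: 22.25
ee_pos: [0.5666, -0.0322, 0.0269]
eef_rot: [3.141, 0.0, 1.568]
force: [-2.5, 0.6, 4.1]
grip_width: 0.0526
grip_force: 24.9
```

Emit:
move_arm(increments=[[0.72,0,0,0,0,0,0],[0.72,0,0,0,0,0,0],[0.72,0,0,0,0,0,0],[0.72,0,0,0,0,0,0],[0.72,0,0,-0.2,0,0,0],[0.72,0,0,-0.4,0,0,0],[0.72,0,0,-0.5,0,0,0],[0.72,0,0,-0.5,0,0,0],[0.72,0,0,-0.4,0,0,0],[0.72,0,0,0,0,0,0],[0.72,0,0,0,0,0,0]])

```text
time_s: 23.35
ee_pos: [0.5663, -0.0321, 0.1263]
eef_rot: [3.141, 0.0, 1.568]
force: [1.4, -0.1, 0.1]
grip_width: 0.0678
grip_force: 0.0
```

```bash
python3 - <<'E'
from h import *
import kin
o=ctrl.get_obs();print(o["ee_pos"],o["eef_rot"],o["qpos"])
p=ctrl.camera("wrist");im=p["color"]
cv2.imwrite("pics/w3.png",im)
for r in ctrl.cut_out("bell",p)[:2]: print(r["conf"],r["mask"].sum(),r["centre"],wonz(p,r["centre"][1],r["centre"][0],.05,o))
for r in ctrl.cut_out("board",p)[:1]:
    c=cv2.convexHull(max(cv2.findContours(r["mask"].astype(np.uint8),0,1)[0],key=cv2.contourArea))[:,0]
    P=np.array([wonz(p,u,v,.018,o)[:2] for u,v in c])
    from scipy.optimize import least_squares
    s=least_squares(lambda q:np.hypot(*(P-q).T)-.11,P.mean(0),loss="soft_l1",f_scale=.003);print("board",s.x,np.abs(s.fun).mean())
E
```

```text
[ 0.56632428 -0.03214797  0.1262656 ] [3.14119135e+00 7.73657751e-05 1.56783305e+00] [-1.21259327e-01  4.12835897e-01  1.56029601e+00 -3.20254881e-05
  1.16805311e+00 -1.18283516e-01]
0.78 9677 [252.8, 318.7] [ 0.56860331 -0.03206256  0.05      ]
board [ 0.56459518 -0.03406108] 0.0008481744261876287
```

View pics/w3.png

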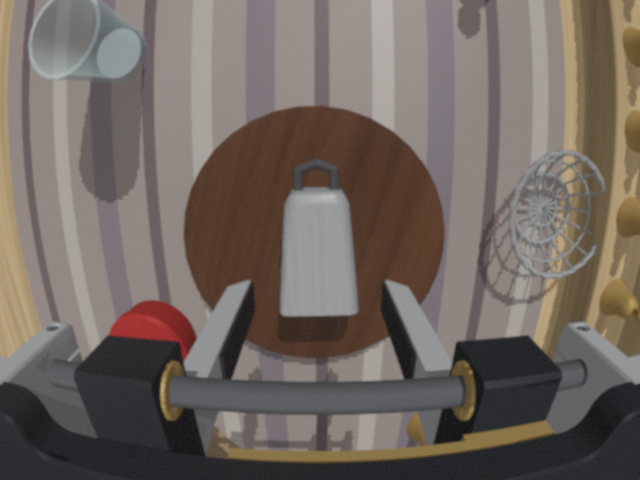

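```bash
cat >> h.py <<'E'
def needM(t,phi=None,yaw=1.568):
    "shift in tool axes from the present pose; turn to yaw/tilt phi as rotation vector in tool axes"
    o=ctrl.get_obs();M=R.from_euler("xyz",o["eef_rot"]);
    print("pos",o["ee_pos"].round(4),"shift",np.round(M.inv().apply(np.array(t)-o["ee_pos"])/.05,3))
    if phi is not None:
        A=R.from_euler("z",yaw)*R.from_euler("x",np.pi)*R.from_euler("y",phi);print("turn",(M.inv()*A).as_rotvec().round(4))
E
sed -i 's/\[k\[4\],0,k\[3\]\]/[k[4],k[6],k[3]]/; s/0,.3\]$/0,.3,.037]/' kin.py
python3 - <<'E'
from kin import *
print(k.round(3),np.abs(K.fun[:15]).max())
base=R.from_euler("z",1.568)*R.from_euler("x",np.pi)
q=np.array([-.12,.41,1.56,0,1.17,-.12]);f=lambda d:base*R.from_euler("y",np.radians(d))
def go(t,d):
    global q
    q,e=ik(np.array(t),f(d),q);print(d,q.round(2),round(e,4))
go([.567,-.032,.126],0);go([.567,-.032,.126],-25);go([.567,-.032,.0268],-25)
for d in range(-25,66,15): go([.567,-.03,.13],d)
go([.565,-.021,.063],65)
E
```

```text
[-0.019  0.227  0.422  0.467  0.041  0.27   0.037] 4.128951690035687
0 [-0.12  0.41  1.55  0.    1.17 -0.12] 0.0
-25 [ 0.08  0.45  1.56 -0.47  1.21  0.27] 0.0
-25 [ 0.08  0.59  1.6  -0.51  1.04  0.36] 0.0
-25 [ 0.08  0.45  1.55 -0.47  1.22  0.27] 0.0
-10 [-0.04  0.41  1.55 -0.19  1.17  0.04] 0.0
5 [-0.16  0.41  1.55  0.09  1.2  -0.19] 0.0
20 [-0.28  0.45  1.53  0.35  1.28 -0.4 ] 0.0
35 [-0.38  0.52  1.5   0.57  1.4  -0.56] 0.0
50 [-0.46  0.62  1.47  0.76  1.54 -0.67] 0.0
65 [-0.51  0.74  1.43  0.93  1.7  -0.75] 0.0
65 [-0.5   0.83  1.45  0.92  1.62 -0.84] 0.0
```

Emit:
move_arm(increments=[[0.8,0,0,0,0,-0.1,0],[0.8,0,0,0,0,-0.12,0],[0.8,0,0,0,0,-0.12,0],[0.8,0,0,0,0,-0.096,0],[0.8,0,0,0,0,0,0],[0.8,0,0,0,0,0,0]])

```text
time_s: 24.1
ee_pos: [0.5662, -0.0318, 0.1255]
eef_rot: [-3.14, 0.434, 1.569]
force: [0.5, -0.8, -0.0]
grip_width: 0.0755
grip_force: 0.0
```

```bash
python3 - <<'E'
from h import *
needM([.567,-.024-.019*.423,.0268],-.4363)
E
```

```text
pos [ 0.5662 -0.0318  0.1255] shift [0.825 0.019 1.793]
turn [-0.0011 -0.0027  0.0012]
```

Emit:
move_arm(increments=[[0.8,0.2,0.02,0,0,-0.0025,0],[0.8,0.425,0,0,0,0,0],[0.8,0.2,0,0.1,0,0,0],[0.8,0,0,0.3,0,0,0],[0.8,0,0,0.3,0,0,0],[0.8,0,0,0.3,0,0,0],[0.8,0,0,0.3,0,0,0],[0.8,0,0,0.2,0,0,0],[0.8,0,0,0.1,0,0,0],[0.8,0,0,0,0,0,0],[0.8,0,0,0,0,0,0]])

```text
time_s: 25.2
ee_pos: [0.5677, -0.0287, 0.0367]
eef_rot: [3.141, 0.438, 1.568]
force: [-0.1, 0.1, -0.5]
grip_width: 0.0748
grip_force: 0.0
```

```bash
python3 - <<'E'
from h import *
needM([.567,-.024-.019*.423,.0268],-.4363)
E
```

```text
pos [ 0.5677 -0.0287  0.0367] shift [ 0.024 -0.014  0.209]
turn [ 0.0005  0.0022 -0.0004]
```

Emit:
move_arm(increments=[[0.8,0.02,-0.014,0.1,0,0,0],[0.8,0,0,0.11,0,0,0],[0.8,0,0,0,0,0,0],[0,0,0,0,0,0,0],[0,0,0,0,0,0,0],[0,0,0,0,0,0,0],[0,0,0,0,0,0,0],[0,0,0,0,0,0,0]], force=35)

```text
time_s: 26.0
ee_pos: [0.5667, -0.0323, 0.0266]
eef_rot: [3.141, 0.439, 1.568]
force: [-1.6, 1.5, 2.1]
grip_width: 0.0518
grip_force: 34.9
```

Emit:
move_arm(increments=[[0,-0.04,0,-0.09,0,0,0],[0,-0.12,0,-0.25,0,0,0],[0,-0.15,0,-0.32,0,0,0],[0,-0.15,0,-0.32,0,0,0],[0,-0.15,0,-0.32,0,0,0],[0,-0.15,0,-0.32,0,0,0],[0,-0.1,0,-0.2,0,0,0],[0,0,0,0,0,0,0]])

```text
time_s: 26.8
ee_pos: [0.5675, -0.0326, 0.1294]
eef_rot: [3.138, 0.438, 1.566]
force: [0.1, -0.2, -3.1]
grip_width: 0.0518
grip_force: 34.8
```

Emit:
move_arm(increments=[[0,0,0,0,0,0.05,0],[0,0,0,0,0,0.1,0],[0,0,0,0,0,0.12,0],[0,0,0,0,0,0.12,0],[0,0,0,0,0,0.12,0],[0,0,0,0,0,0.12,0],[0,0,0,0,0,0.12,0],[0,0,0,0,0,0.12,0],[0,0,0,0,0,0.12,0],[0,0,0,0,0,0.12,0],[0,0,0,0,0,0.12,0],[0,0,0,0,0,0.12,0],[0,0,0,0,0,0.12,0],[0,0,0,0,0,0.07,0],[0,0,0,0,0,0.03,0],[0,0,0,0,0,0,0],[0,0,0,0,0,0,0]])

```text
time_s: 28.5
ee_pos: [0.5668, -0.0325, 0.1272]
eef_rot: [3.141, -1.129, 1.569]
force: [0.2, -0.3, -1.6]
grip_width: 0.0521
grip_force: 34.7
```

```bash
python3 - <<'E'
from h import *
o=ctrl.get_obs();print(o["eef_rot"],o["qpos"].round(2),o["grip_width"],o["force"])
needM([.565,-.021,.09],1.571-.439)
for n in ["wrist","scene"]:
    p=ctrl.camera(n);im=p["color"]
    r=ctrl.cut_out("bell",p);print([(a["conf"],a["centre"]) for a in r[:2]])
    cv2.imwrite(f"pics/{n}4.png",im if n=="wrist" else cv2.resize(im[130:310,160:400],(800,600)))
E
```

```text
[ 3.14076319 -1.12933174  1.56897105] [-0.51  0.74  1.44  0.92  1.69 -0.77] 0.05213969225017486 [ 0.16594055 -0.27658538 -1.63317839]
pos [ 0.5668 -0.0325  0.1272] shift [-0.575 -0.038  0.525]
turn [-0.      0.0027  0.0004]
[(0.84, [302.9, 314.4])]
[(0.8, [192.4, 279.8])]
```

View pics/scene4.png

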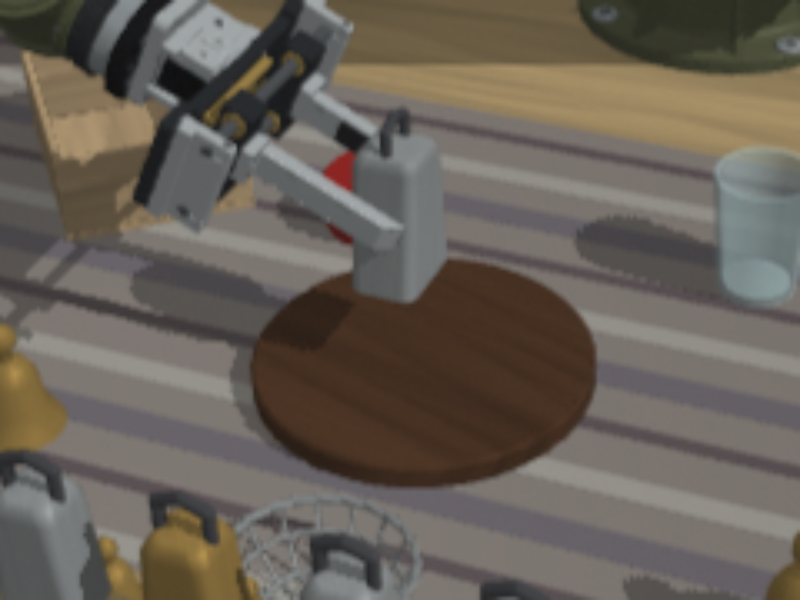

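Emit:
move_arm(increments=[[0,-0.08,-0.01,0.06,0,0.0025,0],[0,-0.17,-0.014,0.13,0,0,0],[0,-0.17,-0.014,0.13,0,0,0],[0,-0.17,0,0.13,0,0,0],[0,-0.12,0,0.1,0,0,0],[0,-0.08,0,0.06,0,0,0],[0,-0.05,0,0.04,0,0,0],[0,0,0,0,0,0,0],[0,0,0,0,0,0,0]])

```text
time_s: 29.6
ee_pos: [0.565, -0.021, 0.0755]
eef_rot: [3.141, -1.134, 1.569]
force: [0.1, 0.1, -2.2]
grip_width: 0.0518
grip_force: 34.7
```

```bash
python3 - <<'E'
from h import *
needM([.565,-.021,.064],1.571-.439)
print(ctrl.get_obs()["force"])
E
```

```text
pos [ 0.565  -0.021   0.0755] shift [-0.208  0.     0.098]
turn [ 0.0004 -0.0018  0.0003]
[ 0.06066505  0.05914307 -2.18009672]
```

Emit:
move_arm(increments=[[0,-0.06,0,0.028,0,-0.002,0],[0,-0.06,0,0.028,0,0,0],[0,-0.04,0,0.019,0,0,0],[0,-0.028,0,0.013,0,0,0],[0,0,0,0,0,0,0],[0,0,0,0,0,0,0]])

```text
time_s: 30.2
ee_pos: [0.5649, -0.021, 0.0649]
eef_rot: [3.141, -1.132, 1.568]
force: [-0.6, -0.4, -2.6]
grip_width: 0.0513
grip_force: 34.7
```

Emit:
move_arm(increments=[[0,-0.018,0,0.009,0,0,0],[0,0,0,0,0,0,0]])

```text
time_s: 30.4
ee_pos: [0.5648, -0.0209, 0.0638]
eef_rot: [3.142, -1.132, 1.568]
force: [0.3, 0.3, -3.6]
grip_width: 0.0515
grip_force: 34.7
```

Emit:
move_arm(increments=[[0,-0.018,0,0.009,0,0,0],[0,0,0,0,0,0,0]])

```text
time_s: 30.6
ee_pos: [0.565, -0.0209, 0.0634]
eef_rot: [3.14, -1.133, 1.569]
force: [-0.9, -0.3, 4.4]
grip_width: 0.0513
grip_force: 34.9
```

Emit:
move_arm(increments=[[0,-0.009,0,0.004,0,0,0],[0,0,0,0,0,0,0]])

```text
time_s: 30.8
ee_pos: [0.565, -0.0209, 0.0633]
eef_rot: [3.14, -1.133, 1.57]
force: [-1.5, -0.3, 7.7]
grip_width: 0.0515
grip_force: 35.1
```

Emit:
move_arm(increments=[[0,0,0,0,0,0,0],[0.6,0,0,0,0,0,0],[0.7,0,0,0,0,0,0],[0.8,0,0,0,0,0,0],[0.8,0,0,0,0,0,0],[0.8,0,0,0,0,0,0],[0.8,0,0,-0.2,0,0,0],[0.8,0,0,-0.3,0,0,0],[0.8,0,0,-0.4,0,0,0],[0.8,0,0,-0.5,0,0,0],[0.8,0,0,-0.5,0,0,0],[0.8,0,0,-0.3,0,0,0],[0.8,0,0,0,0,0,0]], force=10)

```text
time_s: 32.1
ee_pos: [0.5648, -0.1227, 0.11]
eef_rot: [3.138, -1.131, 1.569]
force: [-0.6, 0.2, 0.2]
grip_width: 0.0752
grip_force: 0.0
```

```bash
python3 - <<'E'
from h import *
print(ctrl.get_obs()["force"],ctrl.get_obs()["ee_pos"])
a=ctrl.camera("scene");b=ctrl.camera("top")
cv2.imwrite("pics/fin.png",np.hstack([cv2.resize(a["color"][130:310,100:420],(800,450))[:,200:600],cv2.resize(b["color"][150:400,80:480],(400,250))[:, :][np.r_[0:250,[249]*200]]]))
for p in(a,b):
  for k in("bell","lid"):
    r=ctrl.cut_out(k,p)[0];print(k,r["conf"],r["centre"],onz(p,r["centre"][1],r["centre"][0],.063 if k=="bell" else .023))
E
```

```text
[-0.61866589  0.21056832  0.21356399] [ 0.56479375 -0.12265161  0.10995676]
bell 0.61 [223.6, 284.2] [ 0.57934958 -0.03051146  0.063     ]
lid 0.64 [240.9, 478.5] [0.44425904 0.34692449 0.023     ]
bell 0.67 [262.1, 326.9] [ 0.56268332 -0.02549129  0.063     ]
lid 0.58 [328.4, 168.8] [0.42160715 0.34087493 0.023     ]
```

View pics/fin.png

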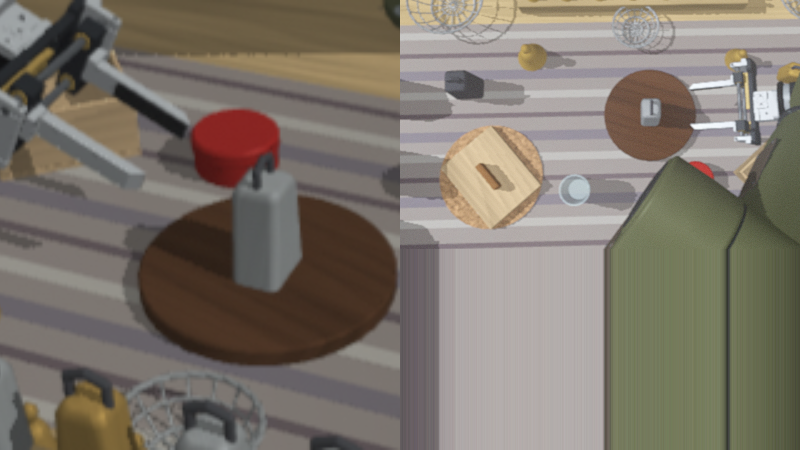

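The bell stands upright, loop up, in the middle of the board. The lid lies flat on the mat, and the gripper touches nothing.

```bash
python3 -c "
from station import ctrl
print(ctrl.hand_in())"
```

```text
the job is handed in; nothing more can be done
None
```

The job is handed in, though the hand-in call gave no verdict: the lid lies flat on the cork mat, and the cowbell, first laid on its side and let go, now stands upright on its mouth in the middle of the board, with about 32 s on the clock and no bystander seen to move.

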